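Check the conveyor clutch lever against its stop

TASK

Do the daily check on the conveyor's clutch: with the outside of your fingers, press the long hand lever (the one with the ball end) in towards its grab bar, firmly until it comes up solid on its stop short of the bar, and hold it there for a good second. Then ease it back out without letting it snap, and move clear. Do not pinch the lever or touch the bar, do not force it, and leave the short lever and everything else on the bench alone.

Things in the scene. Friction and masses are not known exactly. Their poses are not given: they have to be found in the camera images.
- long_unit: Fixed bench-mounted pedestal of the clutch lever: a grey base plate 230 mm wide with two upright aluminium posts 200 mm apart (along its y), the grab bar between them. Pressed from its -x side. Origin on the bench right under the bar's centre. Fixed, but its place and yaw vary; it may be the left or the right one.
- long_bar (a point): Grab bar of the clutch: black rubber-covered round bar 22 mm in diameter, 184 mm long, level, along its y axis; origin at its centre, 120 mm above the bench. Fixed to long_unit. Not to be touched.
- long_press (a point): Clutch lever's blade: flat aluminium bar on edge, 8 mm thick (x), 155 mm long (y), 18 mm high (z), level, 120 mm above the bench, a 22 mm ball on its free end. Origin: on its mid-plane at the place to press, 40 mm from the ball's centre. Its +x is square to the blade towards the bar (the way to press); the upright pivot axis lies 115 mm along its +y.
- long_pivot (a point): Point on the clutch lever's upright pivot axis at the blade's mid-height, 35 mm in front of the bar's axis. At rest the blade slants 0.32 rad away from the bar; on the stop it is parallel to the bar with a clear gap of 20 mm. Room above and in front is free for fingers pointing down.
- long_lever (a joint): Angle of the clutch lever, rad: 0 fully out (at rest), growing as it is pressed towards the bar, 0.32 on its hard stop. A spring always pushes it out: at the place to press about 2.3 N at rest rising to 5.6 N just short of the stop; a firm press on the stop is 10 to 20 N. Let go while pressed, it snaps out at well over 4 rad/s.
- short_unit: Pedestal of the other, short lever (same make, base plate 160 mm wide, posts 130 mm apart). Pressed from its -x side. Origin on the bench right under the bar's centre. Fixed, but its place and yaw vary; it may be the left or the right one.
- short_lever (a joint): Angle of the short lever (blade 85 mm long, no ball), rad: 0 at rest, 0.32 pressed. To be left alone.
- carrier: Loose flat steel carrier plate 66 x 66 mm, 18 mm high, lying on the bench; origin under its centre. Bystander.
- tray: Loose black compartment tray 160 x 220 mm, 22 mm high; origin under its centre. Bystander.
- bottle: Loose white plastic bottle 44 mm in diameter, 110 mm high, standing; origin under its centre. Bystander.
- driver: Loose black-handled screwdriver, about 200 mm long, lying on the bench right of the levers. Bystander.
Not all that is in view belongs to the job. Leave any red or turquoise look-alike of the short_unit alone.

How it is judged (in metres and radians):
On the way:
1. the long lever is pressed by the fingers onto its stop (at least 0.31 of 0.32 rad) with at least 7 N for 0.8 s (value of joint long_lever above 0.31 rad and contact force between the fingers and long_lever above 7 N), for 0.8 s.
At the end, for the whole second after the job is handed in: The long lever is fully out again (under 0.03 rad) and still, the short lever is out (under 0.05 rad), and the four loose things are within 30 mm of where they stood (value of joint long_lever below 0.03 rad and velocity of joint long_lever between -0.1 and 0.1 rad/s and value of joint short_lever below 0.05 rad and distance of each of carrier, tray, bottle, driver from where it was at the start of the episode below 0.03 m); the robot touches nothing.
It fails at once if the grab bar is touched (over 2 N) (contact force between any of the fingers, the arm and long_unit_c0 above 2 N).
It fails at once if the lever is pinched or hooked: it is touched while the grasp point between the fingers is in line with the blade or beyond it (contact force between the fingers and long_lever above 1 N and x of the grasp point in the frame of long_press above -0.003 m).
It fails at once if the lever is forced (over 45 N) (contact force between any of the fingers, the arm and long_lever above 45 N).
It fails at once if the lever snaps back (faster than 3.5 rad/s) (velocity of joint long_lever below -3.5 rad/s).
It fails at once if something else is disturbed: the short lever pressed over 0.05 rad, or a loose thing lifted, carried or pushed over 30 mm (value of joint short_lever above 0.05 rad or distance of any of carrier, tray, bottle, driver from where it was at the start of the episode above 0.03 m).
It also fails if it takes over 48 s, if anything falls off the work surface, if the arm or the gripper's body presses on something with over 40 N, if the wrist force passes 120 N, or if a joint passes its speed limit or range.

ROBOT

A 7-joint arm with a two-finger parallel gripper is mounted at the origin on the work surface. World frame = base frame: x ahead of the robot, y to its left, z up, the work surface at z = 0. Lengths are in mm, angles in rad, forces in N, time in s.
With the tool pointing down it reaches from about 425 to 875 mm from the base axis. Payload 4.7 kg.
Tool frame: the origin (TCP) lies at the very end of the fingers, on their centre line; the grasp point (between the pads) lies manip.grip_depth behind it (manip.grip_depth is the distance from the TCP to the grasp point, in mm); x points along the fingers, y is the direction in which the jaws open and shut, and the axes are right-handed (so a half turn about x gives the same grasp; the last joint's range is limited). The gripper opens to 87 mm and grips with 3 to 60 N. Pads are 19 mm wide; open, the fingers measure 117 mm over their backs; the gripper's body (75 mm by 190 mm) begins 51 mm behind the grasp point.
Start: joints at [0.014, 0.321, -0.07, 1.45, 0.023, 1.371, -0.057], TCP at [650.02, -0.025, 222.587] pointing down, gripper open.
Joint ranges: [-2.86, 2.86], [-0.3, 2.09], [-1.38, 1.24], [0.06, 2.45], [-1.56, 4.7], [0.09, 2.05], [-2.69, 2.69]. Speed limits (rad/s): [2.57, 2.57, 3.14, 3.14, 3.14, 3.14, 3.14].

INTERFACE

Orientations are given as a unit quaternion [w, x, y, z].
In Python, from plant import manip gives the robot as it stands.
- The arm moves only by the tool send_rows, never from a script. Its argument "plan" is one flat list of numbers, 5 for each row, row after row: the closure, from 0 (fully open) to 1 (shut), then the shift along the world's x, y, z in m, then the turn about the world's z in rad. In form: [jaw, dx, dy, dz, spin, jaw, dx, dy, dz, spin, ...]. A call has exactly 8 rows; each row shifts and turns the pose as measured when the row begins; what a row does not reach is not made up. A row lasts 1/8 s, in which the tool goes at most 62.5 mm and 10.7 degrees, less where a joint would pass 70% of its speed; a pose out of reach is approached as far as the arm can. A call is refused whole if a number of a shift passes 0.0625 or a number of a turn 0.188, either way. A call with a gripper value outside its range is refused whole. The fingers move at their own pace and stop on an object; "newtons" is the grip in N (left out, the last holds). Time passes only in rows, so rows that do not move let the fingers close, or fill a call up. It gives the time, the measured TCP pose, the force and the opening at its end, in the units of the state.
- manip.get_state(): the state, without advancing time (a new reading comes with each control period).
- manip.camera(name): name is "scene" or "side" or "wrist"; returns the picture (420x560x3 uint8, red, green, blue); there is no depth.
- manip.camera_params(name): a dict with "fov_y" (degrees; the focal length in pixels is half the picture's height over the tangent of half this angle, whatever the lens; pixels are square), "cx", "cy" (the principal point, pixels), "rvec" (rotation vector, rad) and "tvec" (3), from world to camera coordinates, as OpenCV has them. Camera axes: x right, y down, z forward; pixel columns grow to the right and rows downward; lengths in mm; the calibration is good to about 2 mm. A picture is of the moment at which its call begins: read the wrist's pose just before it. camera_params takes no time and is no camera call; for the wrist camera it gives the pose at the moment of the call.
- manip.sign_off(): hands the job in, once; it reports no verdict.
The state is a dict: "t": time; "joint_pos": joint angles; "dq": joint speeds; "joint_torque": joint torques, N m; "tool_pos": TCP position; "ee_rot": TCP orientation; "contact_force": force on the tool from outside, world axes, zero at the start; "ft_torque": the same for the moment, N m; "width": opening from 0.0 (shut) to 1.0 (fully open).
Only numpy, scipy, OpenCV 4.12 (cv2) and the standard library are available. Lean on these libraries where they do the work, as an engineer would, in place of code of your own. Each camera call takes 0.05 s, during which the arm holds its last target.

## Working session

There is one attempt and no reset: what is moved stays moved. The work goes in short steps, Python scripts to look and compute and a tool call to move; the robot and the scene stay as the last step left them, time stands still between calls to the robot, and variables do not carry over. Pictures are saved under pics/ and viewed, and the job is handed in when it is done.

Besides the shell and the picture viewer there is one more tool, called after "Call:" as name(argument=value, ...), one argument or row to a line, values as JSON. send_rows: Moves the arm, as the interface text tells. Its arguments: {"type":"object","properties":{"plan":{"type":"array","items":{"type":"number"}},"newtons":{"type":"number"}},"required":["plan"]}

```bash
mkdir -p pics; ls; python3 - <<'E'
from plant import manip
import cv2
print(manip.get_state(), manip.grip_depth)
for n in ["scene","side","wrist"]:
    p=manip.camera_params(n); print(n,p)
    cv2.imwrite(f"pics/{n}0.png",manip.camera(n)[:,:,::-1])
E
```

```text
pics
{'t': 0.0, 'joint_pos': array([ 0.01408233,  0.32180765, -0.07007056,  1.45165873,  0.02260953,
        1.37078879, -0.05688445]), 'dq': array([ 4.31910118e-05,  5.71086113e-04,  9.83316246e-05, -5.47846821e-04,
        1.81399829e-03, -1.64759000e-03,  1.11452865e-03]), 'joint_torque': array([-2.58547143e-04, -4.91284704e+01, -4.03903294e-01, -3.12526345e+01,
       -6.40594075e-02,  4.37659642e-02,  1.61017233e-04]), 'tool_pos': array([ 6.49456666e+02, -5.05818817e-02,  2.21479534e+02]), 'ee_rot': array([-0.49957242, -0.49949086, -0.50045308,  0.50048275]), 'contact_force': array([-0.17637295, -0.83446684, -0.23748387]), 'ft_torque': array([ 0.01477714, -0.03505385, -0.01994995]), 'width': 1.000435130346424} 18.700000000000003
scene {'fov_y': 51.99395528953169, 'cx': 289.2186809984494, 'cy': 211.07292046254756, 'rvec': array([ 1.81901895,  1.81834739, -0.63744605]), 'tvec': array([ -46.11758236, -305.79735247, 1894.34243021])}
side {'fov_y': 56.8150197791608, 'cx': 279.6167330176554, 'cy': 208.2080890714477, 'rvec': array([ 2.05812503, -0.34610475,  0.16784329]), 'tvec': array([-441.85564541,  192.86388312, 1092.78700606])}
wrist {'fov_y': 69.068125193692, 'cx': 279.69597885150847, 'cy': 208.08385826483962, 'rvec': array([-2.88794916e+00, -3.70111784e-04,  9.31405982e-04]), 'tvec': array([-649.85575787,  -29.79939364,  389.11757116])}
```

View pics/scene0.png

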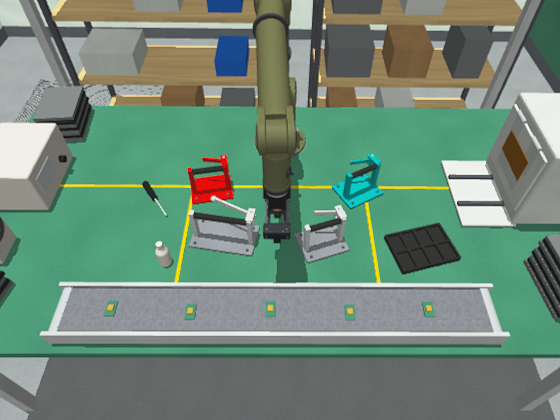

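View pics/side0.png

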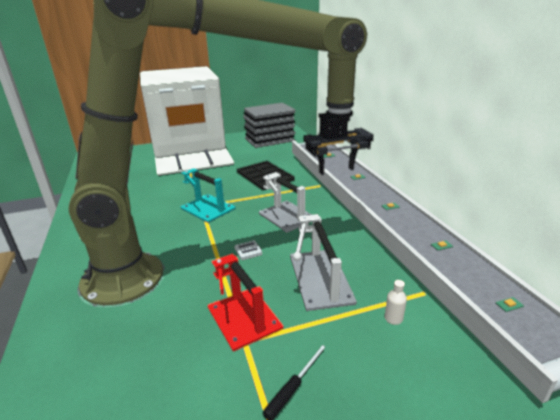

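View pics/wrist0.png

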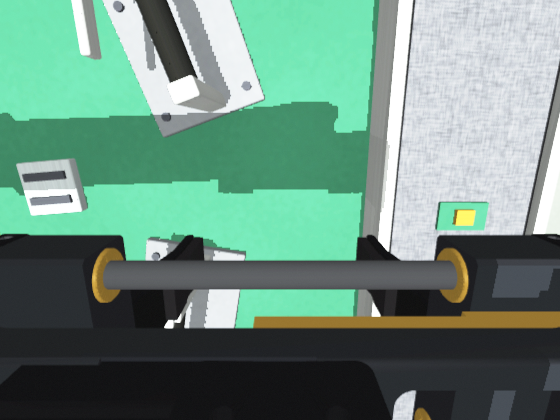

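```bash
python3 - <<'E'
import cv2
a=cv2.imread("pics/scene0.png")[180:270,170:280]; cv2.imwrite("pics/sc_c.png",cv2.resize(a,None,fx=7,fy=6.6,interpolation=cv2.INTER_CUBIC)) if 0 else cv2.imwrite("pics/sc_c.png",cv2.resize(a,None,fx=6,fy=6,interpolation=cv2.INTER_CUBIC))
a=cv2.imread("pics/side0.png")[200:315,270:370]; cv2.imwrite("pics/si_c.png",cv2.resize(a,None,fx=5,fy=5,interpolation=cv2.INTER_CUBIC))
E
```

```text
(no output)
```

View pics/sc_c.png

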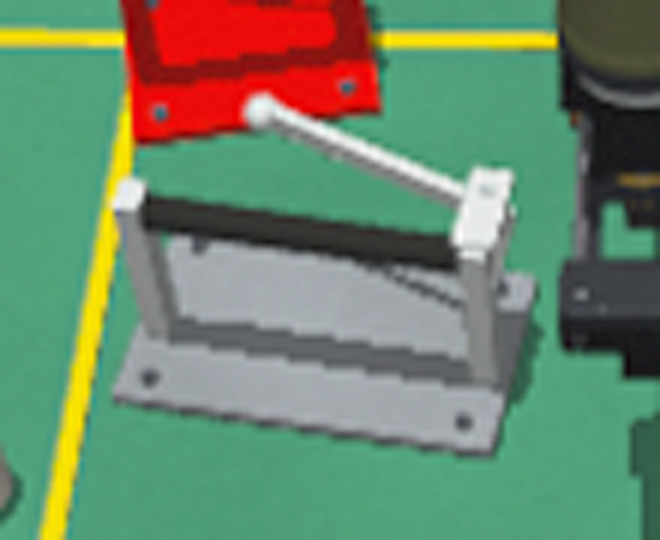

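View pics/si_c.png

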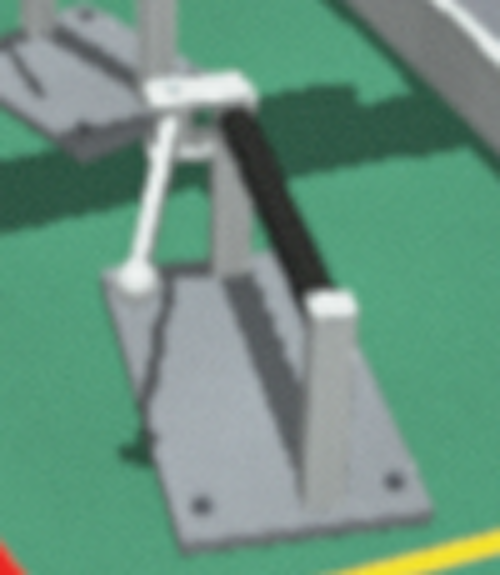

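```bash
cat > h.py <<'E'
from plant import manip
import cv2, numpy as np
def K(n):
    p=manip.camera_params(n); f=210/np.tan(np.radians(p["fov_y"]/2))
    return np.array([[f,0,p["cx"]],[0,f,p["cy"]],[0,0,1]]),cv2.Rodrigues(p["rvec"])[0],p["tvec"]
def atz(n,uv,z):
    k,R,t=K(n); c=-R.T@t; d=R.T@np.linalg.inv(k)@[*uv,1]; return c+d*(z-c[2])/d[2]
def tri(a,uva,b,uvb):
    P=[]
    for n in(a,b):
        k,R,t=K(n); P.append(k@np.c_[R,t])
    X=cv2.triangulatePoints(P[0],P[1],np.float64(uva),np.float64(uvb)); return (X[:3]/X[3]).ravel()
def proj(n,X):
    k,R,t=K(n); q=k@(R@np.array(X,float)+t); return q[:2]/q[2]
E
python3 - <<'E'
from h import *
np.set_printoptions(precision=1,suppress=True)
for nm,s,d in [("ball",(213.7,198.3),(297,255.4)),("barneg",(194.2,215.5),(332.8,258)),("barpos",(246.2,221.7),(317.6,222.4))]:
    print(nm,atz("scene",s,120),atz("side",d,120),tri("scene",s,"side",d))
# plate corners
for s in [(112,402),(492,455),(537,280)]: print("sc plate",atz("scene",(170+s[0]/6,180+s[1]/6),8))
for s in [(183,550),(435,517),(103,270)]: print("si plate",atz("side",(270+s[0]/5,200+s[1]/5),8))
for s,d in [((130,180),(330,295))]: print("posttop", tri("scene",(170+s[0]/6,180+s[1]/6),"side",(270+s[0]/5*0+d[0]/5,200+d[1]/5)))
print(tri("scene",(170+487/6,180+190/6),"side",(270+172/5,200+90/5)))
E
```

```text
ball [ 437.2 -224.5  120. ] [ 438.5 -228.2  120. ] [ 438.1 -225.3  119.3]
barneg [ 515.5 -282.6  120. ] [ 516.6 -268.3  120. ] [ 515.7 -279.3  125. ]
barpos [ 541.4 -103.8  120. ] [ 547.3 -102.4  120. ] [ 544.9 -104.2  122.7]
sc plate [ 568.6 -312.6    8. ]
sc plate [605. -87.   8.]
sc plate [477.  -65.8   8. ]
si plate [ 435.2 -303.3    8. ]
si plate [ 561.4 -324.3    8. ]
si plate [476.2 -72.2   8. ]
posttop [ 509.3 -291.5  137.9]
[511.4 -88.5 135.3]
```

```bash
python3 - <<'E'
import cv2
a=cv2.imread("pics/scene0.png")[145:215,175:245]; cv2.imwrite("pics/sc_r.png",cv2.resize(a,None,fx=8,fy=8,interpolation=cv2.INTER_CUBIC))
a=cv2.imread("pics/side0.png")[240:350,195:295]; cv2.imwrite("pics/si_r.png",cv2.resize(a,None,fx=5,fy=5,interpolation=cv2.INTER_CUBIC))
E
```

```text
(no output)
```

View pics/sc_r.png

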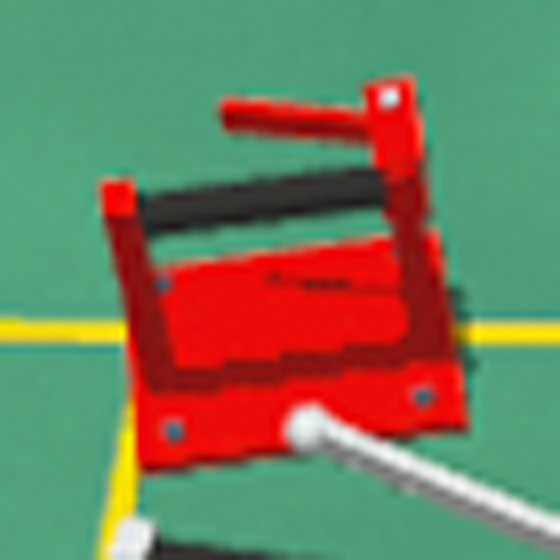

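View pics/si_r.png

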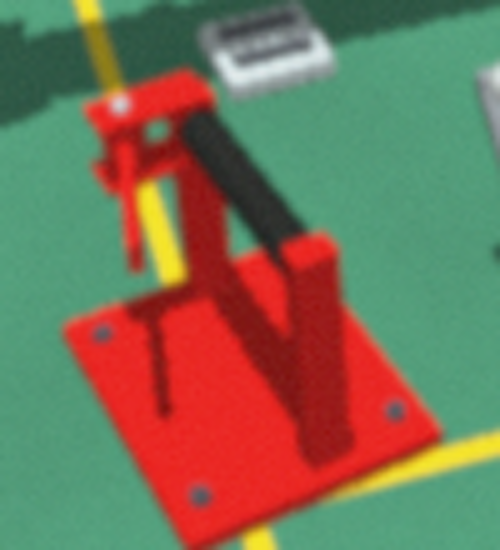

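Call:
send_rows(
  plan=[1,-0.03,-0.023,0,-0.035,1,-0.03,-0.023,0,-0.035,1,-0.03,-0.023,0,-0.035,1,-0.03,-0.023,0,-0.035,1,-0.03,-0.023,0,-0.035,1,-0.03,-0.023,0,-0.035,1,-0.03,-0.023,0,-0.035,1,-0.03,-0.023,0,-0.035],
  newtons=20,
)

```text
t: 1.15
tool_pos: [401.5, -185.9, 218.0]
ee_rot: [-0.422, -0.565, -0.426, 0.567]
contact_force: [0.0, -1.1, 0.4]
width: 0.174
```

```bash
python3 - <<'E'
from h import *
np.set_printoptions(precision=1,suppress=True)
print("red bar ends",atz("scene",(223.1,168.2),120),atz("scene",(192.5,171.8),120), "post near corner top",atz("scene",(227,166),135))
print("carrier",atz("side",(248,249),18))
s=manip.get_state(); print(s["tool_pos"],s["ee_rot"],s["contact_force"],s["width"])
w,x,y,z=s["ee_rot"]
from scipy.spatial.transform import Rotation as Ro
print(Ro.from_quat([x,y,z,w]).as_matrix())
cv2.imwrite("pics/w1.png",manip.camera("wrist")[:,:,::-1]);cv2.imwrite("pics/s1.png",manip.camera("side")[:,:,::-1])
E
```

```text
red bar ends [ 287.2 -205.2  120. ] [ 307. -317.  120.] post near corner top [ 290.6 -188.8  135. ]
carrier [360.4 -17.2  18. ]
[ 401.5 -185.9  218. ] [-0.4 -0.6 -0.4  0.6] [ 0.  -1.1  0.4] 0.17413755655221624
[[-0.   1.  -0.3]
 [ 0.  -0.3 -1. ]
 [-1.  -0.  -0. ]]
```

View pics/w1.png

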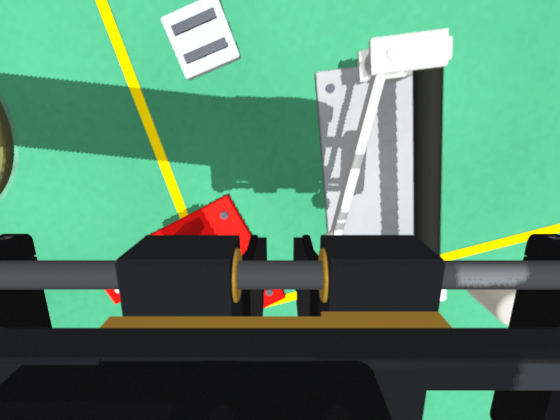

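View pics/s1.png

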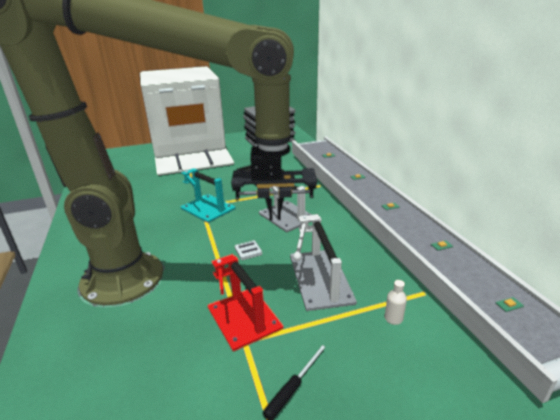

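Call:
send_rows(
  plan=[1,0,0,-0.014,0,1,0,0,-0.014,0,1,0,0,-0.014,0,1,0,0,-0.014,0,1,0,0,-0.014,0,1,0,0,-0.014,0,1,0,0,-0.014,0,1,0,0,-0.011,0],
)

```text
t: 2.25
tool_pos: [400.9, -185.4, 100.2]
ee_rot: [-0.422, -0.564, -0.427, 0.567]
contact_force: [0.1, -0.9, -0.6]
width: 0.009
```

Call:
send_rows(
  plan=[1,0.0035,0,0.001,0,1,0.0035,0,0.001,0,1,0.0035,0,0.001,0,1,0.0035,0,0.001,0,1,0.0035,0,0.001,0,1,0.0035,0,0.001,0,1,0.0035,0,0.001,0,1,0.0035,0,0.001,0],
)

```text
t: 3.25
tool_pos: [431.8, -185.8, 109.6]
ee_rot: [-0.422, -0.565, -0.426, 0.567]
contact_force: [-0.5, 0.6, 0.0]
width: 0.004
```

```bash
python3 - <<'E'
from h import *
s=manip.get_state(); print(s["tool_pos"],s["contact_force"])
cv2.imwrite("pics/s2.png",cv2.resize(manip.camera("side")[150:310,220:380,::-1],None,fx=3.7,fy=3.7))
E
```

```text
[ 431.81458996 -185.75189438  109.57818522] [-0.54007243  0.60519793  0.00571055]
```

View pics/s2.png

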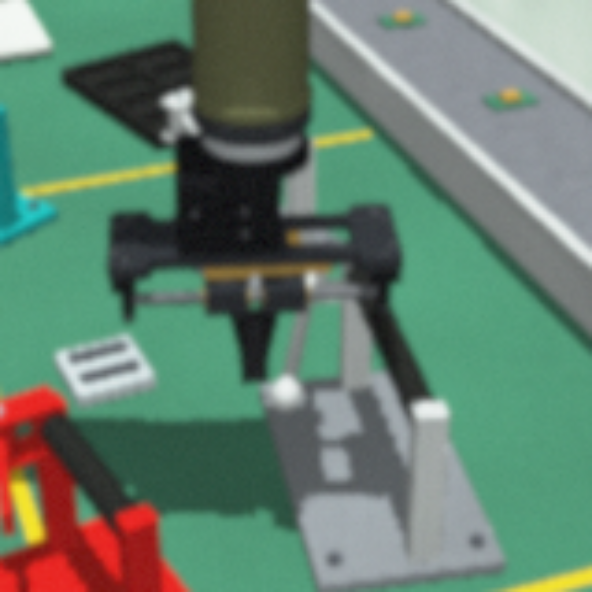

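```bash
python3 - <<'E'
from h import *
np.set_printoptions(precision=1,suppress=True)
for z in (109,130,150,160,170,180,190): print(z,atz("side",(254.6,236.5),z),atz("side",(220+383/3.7,150+295/3.7),z),atz("side",(220+255/3.7,150+380/3.7),z))
E
```

```text
109 [365.7 -93.5 109. ] [ 554.6 -127.6  109. ] [ 428.5 -196.3  109. ]
130 [ 358.6 -124.7  130. ] [ 540.7 -157.5  130. ] [ 419.1 -223.8  130. ]
150 [ 351.8 -154.3  150. ] [ 527.4 -186.   150. ] [ 410.1 -249.9  150. ]
160 [ 348.4 -169.2  160. ] [ 520.8 -200.3  160. ] [ 405.7 -263.   160. ]
170 [ 345. -184.  170.] [ 514.1 -214.5  170. ] [ 401.2 -276.1  170. ]
180 [ 341.6 -198.8  180. ] [ 507.5 -228.8  180. ] [ 396.7 -289.1  180. ]
190 [ 338.2 -213.7  190. ] [ 500.8 -243.   190. ] [ 392.2 -302.2  190. ]
```

Call:
send_rows(
  plan=[1,0.001,0,0.001,0,1,0.001,0,0.001,0,1,0.001,0,0.001,0,1,0.001,0,0,0,1,0.001,0,0,0,1,0.001,0,0,0,1,0.001,0,0,0,1,0.001,0,0,0],
)

```text
t: 4.3
tool_pos: [440.5, -185.7, 112.8]
ee_rot: [-0.422, -0.565, -0.426, 0.567]
contact_force: [0.7, -0.5, 0.0]
width: 0.003
```

Call:
send_rows(
  plan=[1,0.0018,-0.0007,0,0.007,1,0.0018,-0.0007,0,0.007,1,0.0018,-0.0007,0,0.007,1,0.0018,-0.0007,0,0.007,1,0.0018,-0.0007,0,0.007,1,0.0018,-0.0007,0,0.007,1,0.0018,-0.0007,0,0.007,1,0.0018,-0.0007,0,0.007],
)

```text
t: 5.3
tool_pos: [453.4, -192.2, 112.4]
ee_rot: [-0.437, -0.551, -0.444, 0.555]
contact_force: [-4.6, 0.0, 3.2]
width: 0.007
```

```bash
python3 - <<'E'
from h import *
s=manip.get_state(); print(s["tool_pos"],s["contact_force"])
cv2.imwrite("pics/w3.png",manip.camera("wrist")[:,:,::-1])
cv2.imwrite("pics/s3.png",cv2.resize(manip.camera("side")[150:310,220:380,::-1],None,fx=3.7,fy=3.7))
E
```

```text
[ 453.36441966 -192.18029244  112.42018746] [-4.57894089  0.04429289  3.24307912]
```

View pics/s3.png

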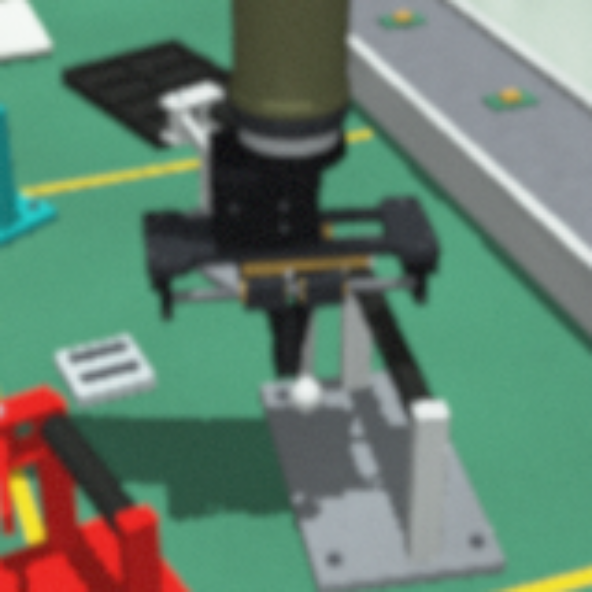

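View pics/w3.png

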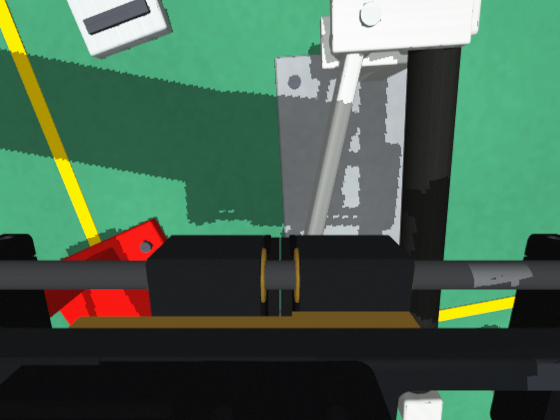

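Call:
send_rows(
  plan=[1,0.0016,-0.0005,0,0.007,1,0.0016,-0.0005,0,0.007,1,0.0016,-0.0005,0,0.007,1,0.0016,-0.0005,0,0.007,1,0.0016,-0.0005,0,0.007,1,0.0016,-0.0005,0,0.007,1,0.0016,-0.0005,0,0.007,1,0.0016,-0.0005,0,0.007],
)

```text
t: 6.4
tool_pos: [465.7, -197.5, 112.2]
ee_rot: [-0.453, -0.536, -0.46, 0.543]
contact_force: [-4.5, -1.0, 1.7]
width: 0.006
```

Call:
send_rows(
  plan=[1,0.001,-0.0002,0,0.002,1,0.001,-0.0002,0,0.002,1,0.001,-0.0002,0,0.002,1,0.001,-0.0002,0,0.002,1,0.001,-0.0002,0,0,1,0.001,-0.0002,0,0,1,0.001,-0.0002,0,0,1,0.001,-0.0002,0,0],
)

```text
t: 7.4
tool_pos: [473.2, -199.9, 112.2]
ee_rot: [-0.455, -0.534, -0.462, 0.542]
contact_force: [-5.1, -1.3, 2.9]
width: 0.001
```

Call:
send_rows(
  plan=[1,0.001,-0.0001,0,0,1,0.001,-0.0001,0,0,1,0.001,-0.0001,0,0,1,0.001,-0.0001,0,0,1,0.001,-0.0001,0,0,1,0.001,-0.0001,0,0,1,0.001,-0.0001,0,0,1,0.001,-0.0001,0,0],
)

```text
t: 8.4
tool_pos: [479.3, -201.4, 112.3]
ee_rot: [-0.454, -0.533, -0.463, 0.543]
contact_force: [-5.5, -1.8, 4.3]
width: 0.003
```

```bash
python3 - <<'E'
from h import *
s=manip.get_state(); print(s["tool_pos"],s["contact_force"])
cv2.imwrite("pics/w4.png",manip.camera("wrist")[:,:,::-1])
E
```

```text
[ 479.32316772 -201.37026069  112.29747114] [-5.5082669  -1.78379233  4.26981869]
```

View pics/w4.png

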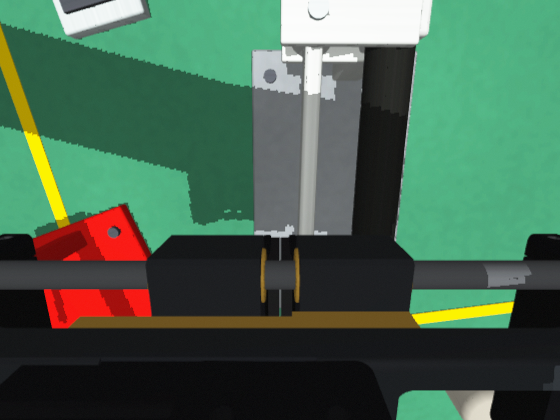

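Call:
send_rows(
  plan=[1,0.001,-0.0002,0,0,1,0.001,-0.0002,0,0,1,0.001,-0.0002,0,0,1,0.001,-0.0002,0,0,1,0.001,-0.0002,0,0,1,0.001,-0.0002,0,0,1,0.001,-0.0002,0,0,1,0.001,-0.0002,0,0],
)

```text
t: 9.45
tool_pos: [480.1, -201.5, 112.4]
ee_rot: [-0.449, -0.53, -0.468, 0.547]
contact_force: [-7.4, -0.4, 4.9]
width: 0.006
```

Call:
send_rows(
  plan=[1,0.0015,-0.0003,0,0,1,0.0015,-0.0003,0,0,1,0.002,-0.0003,0,0,1,0.002,-0.0003,0,0,1,0.002,-0.0003,0,0,1,0.002,-0.0003,0,0,1,0.002,-0.0003,0,0,1,0.002,-0.0003,0,0],
)

```text
t: 10.45
tool_pos: [479.8, -201.4, 112.7]
ee_rot: [-0.438, -0.523, -0.478, 0.554]
contact_force: [-9.9, 1.1, 7.7]
width: 0.007
```

```bash
python3 - <<'E'
from h import *
from scipy.spatial.transform import Rotation as Ro
np.set_printoptions(precision=3,suppress=True)
for q in [[-0.453,-0.536,-0.46,0.543],[-0.455,-.534,-.462,.542],[-.454,-.533,-.463,.543],manip.get_state()["ee_rot"]]:
    M=Ro.from_quat([*q[1:],q[0]]).as_matrix(); print("yaw",np.arctan2(M[1,1],M[0,1]),"finger dir",M[:,0])
s=manip.get_state();print(s["ft_torque"])
E
```

```text
yaw -0.16629058340507671 finger dir [-0.014  0.001 -1.   ]
yaw -0.15923752189723703 finger dir [-0.015  0.    -1.   ]
yaw -0.1592448933829071 finger dir [-0.019  0.001 -1.   ]
yaw -0.1611212769900841 finger dir [-0.07   0.015 -0.997]
[ 0.037  2.163 -0.007]
```

Call:
send_rows(
  plan=[1,0.0025,-0.0003,0,0,1,0.0025,-0.0003,0,0,1,0.0025,-0.0003,0,0,1,0.0025,-0.0003,0,0,1,0.0025,-0.0003,0,0,1,0.0025,-0.0003,0,0,1,0.0025,-0.0003,0,0,1,0.0025,-0.0003,0,0],
)

```text
t: 11.45
tool_pos: [479.2, -201.2, 113.1]
ee_rot: [-0.423, -0.513, -0.49, 0.563]
contact_force: [-10.6, 0.4, 7.1]
width: 0.007
```

```bash
python3 - <<'E'
from h import *
from scipy.spatial.transform import Rotation as Ro
np.set_printoptions(precision=3,suppress=True)
s=manip.get_state();q=s["ee_rot"]
M=Ro.from_quat([*q[1:],q[0]]).as_matrix(); print("yaw",np.arctan2(M[1,1],M[0,1]),"finger dir",M[:,0]);print(s["ft_torque"],s["tool_pos"],s["contact_force"])
cv2.imwrite("pics/w5.png",manip.camera("wrist")[:,:,::-1])
cv2.imwrite("pics/s5.png",cv2.resize(manip.camera("side")[150:310,220:380,::-1],None,fx=3.7,fy=3.7))
E
```

```text
yaw -0.16328045022288418 finger dir [-0.115  0.027 -0.993]
[0.102 2.37  0.031] [ 479.174 -201.187  113.137] [-10.593   0.357   7.084]
```

View pics/s5.png

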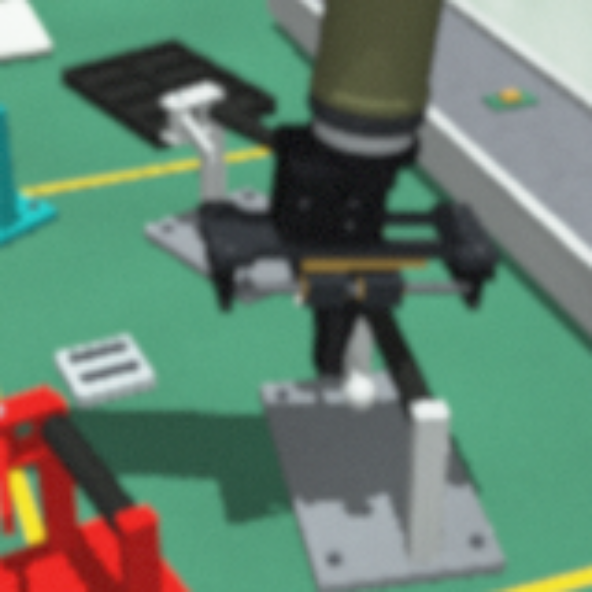

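View pics/w5.png

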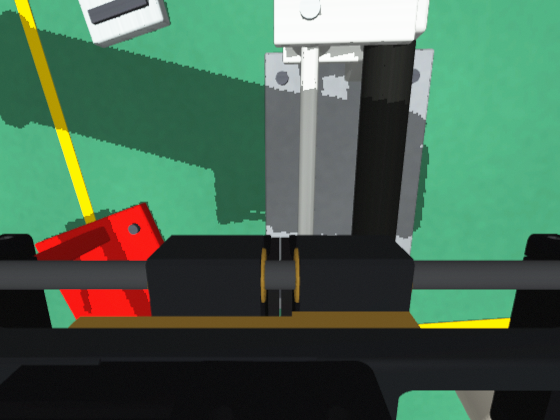

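```bash
python3 - <<'E'
from h import *
print(atz("side",(317.3,255.4),120), proj("side",(486.5,-240.7,120)),proj("side",(484.5,-240.4,120)))
k,R,t=K("wrist")
for a in (0,.05):
  import math
  yaw=-.16-a
  ux=np.array([math.cos(yaw),math.sin(yaw),0]);uy=np.array([-math.sin(yaw),math.cos(yaw),0])
  piv=np.array([511.1,-87.7,129.])
  print(a,[proj("wrist",piv-uy*l).round(1) for l in (20,70)])
E
```

```text
[ 485.41938037 -245.49119333  120.        ] [316.94107994 254.2268467 ] [316.14633777 254.32514838]
0 [array([304.2,  62.4]), array([302.5, 175.8])]
0.05 [array([301.9,  62.4]), array([295.2, 175.6])]
```

Call:
send_rows(
  plan=[1,0.0032,-0.0003,0,0,1,0.0032,-0.0003,0,0,1,0.0032,-0.0003,0,0,1,0.0032,-0.0003,0,0,1,0.0032,-0.0003,0,0,1,0.0032,-0.0003,0,0,1,0.0032,-0.0003,0,0,1,0.0032,-0.0003,0,0],
)

```text
t: 12.55
tool_pos: [478.4, -201.0, 113.8]
ee_rot: [-0.404, -0.5, -0.505, 0.576]
contact_force: [-12.1, -0.1, 7.6]
width: 0.007
```

Call:
send_rows(
  plan=[1,0.002,0,0,0,1,0.001,0,0,0,1,0,0,0,0,1,-0.0005,0,0,0,1,-0.001,0.0002,0,0,1,-0.001,0.0002,0,0,1,-0.001,0.0002,0,0,1,-0.001,0.0002,0,0],
)

```text
t: 13.55
tool_pos: [470.8, -199.1, 114.1]
ee_rot: [-0.399, -0.497, -0.509, 0.578]
contact_force: [-4.7, -0.9, 3.2]
width: 0.004
```

Call:
send_rows(
  plan=[1,-0.0015,0.0005,0,0,1,-0.0015,0.0005,0,0,1,-0.0015,0.0005,0,0,1,-0.0015,0.0005,0,0,1,-0.0015,0.0005,0,-0.005,1,-0.0015,0.0005,0,-0.005,1,-0.0015,0.0005,0,-0.005,1,-0.0015,0.0005,0,-0.005],
)

```text
t: 14.55
tool_pos: [458.1, -194.6, 114.1]
ee_rot: [-0.393, -0.502, -0.504, 0.582]
contact_force: [-4.4, -0.0, 2.9]
width: 0.003
```

Still in contact and following the lever smoothly; continuing.

Call:
send_rows(
  plan=[1,-0.0015,0.0006,0,-0.007,1,-0.0015,0.0006,0,-0.007,1,-0.0015,0.0006,0,-0.007,1,-0.0015,0.0006,0,-0.007,1,-0.0015,0.0006,0,-0.007,1,-0.0015,0.0006,0,-0.007,1,-0.0015,0.0006,0,-0.007,1,-0.0015,0.0006,0,-0.007],
)

```text
t: 15.55
tool_pos: [446.5, -188.5, 114.1]
ee_rot: [-0.376, -0.517, -0.489, 0.593]
contact_force: [-2.7, 0.7, 1.4]
width: 0.008
```

Call:
send_rows(
  plan=[1,-0.0015,0.0003,0,0,1,-0.0015,0.0003,0,0,1,-0.0015,0.0003,0,0,1,-0.0015,0.0003,0,0,1,-0.0015,0.0003,0,0,1,-0.0015,0.0003,0,0,1,-0.0015,0.0003,0,0,1,-0.0015,0.0003,0,0],
)

```text
t: 16.55
tool_pos: [436.7, -185.3, 114.1]
ee_rot: [-0.378, -0.519, -0.488, 0.591]
contact_force: [0.0, 0.7, -0.2]
width: 0.004
```

Call:
send_rows(
  plan=[1,-0.0025,0,0,0,1,-0.0025,0,0,0,1,-0.0025,0,0,0,1,-0.0025,0,0,0,1,-0.0025,0,0,0,1,-0.0025,0,0,0,1,-0.0025,0,0,0,1,-0.0015,0,0,0],
)

```text
t: 17.55
tool_pos: [416.2, -185.4, 114.2]
ee_rot: [-0.378, -0.519, -0.488, 0.591]
contact_force: [0.2, -0.4, -0.7]
width: 0.005
```

Clear of the blade. Now go straight up.

Call:
send_rows(
  plan=[1,-0.001,0,0.012,0,1,0,0,0.015,0,1,0,0,0.015,0,1,0,0,0.015,0,1,0,0,0.015,0,1,0,0,0.015,0,1,0,0,0.01,0,1,0,0,0,0],
)

```text
t: 18.55
tool_pos: [416.1, -185.7, 219.9]
ee_rot: [-0.379, -0.52, -0.487, 0.591]
contact_force: [-0.1, -0.1, -0.5]
width: 0.008
```

```bash
python3 - <<'E'
from h import *
s=manip.get_state();print(s["tool_pos"],s["contact_force"],s["dq"].round(3))
cv2.imwrite("pics/sc6.png",manip.camera("scene")[:,:,::-1])
cv2.imwrite("pics/s6.png",manip.camera("side")[:,:,::-1])
E
```

```text
[ 416.13212165 -185.72997374  219.92324389] [-0.06346546 -0.06602202 -0.53912135] [ 0.001  0.005 -0.     0.012 -0.     0.001 -0.   ]
```

View pics/s6.png

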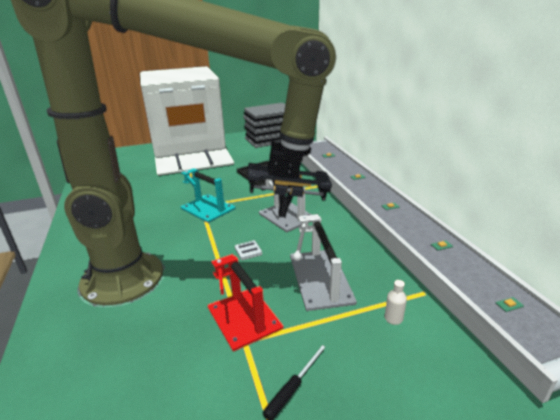

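View pics/sc6.png

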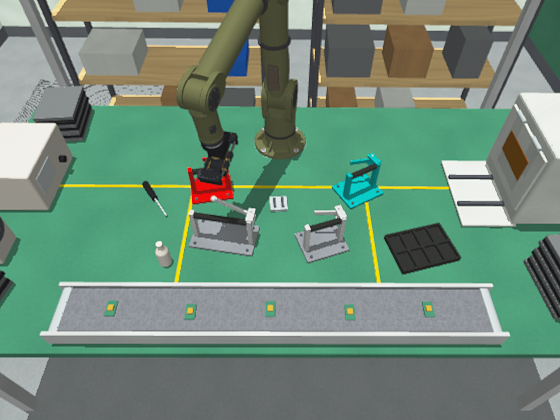

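Both views show the ball back at its rest pixel, scene (213,198) and side (297,255). The bottle, driver, tray and carrier haven't moved, and the gripper is up and clear.

```bash
python3 -c "
from plant import manip
print(manip.sign_off())"
```

```text
the job is handed in; nothing more can be done
None
```

I pressed the long clutch lever onto its stop, held it there, eased it back out and moved clear. The job is handed in, with no verdict reported.

- **Press:** I used the back of the closed fingers. The tool stopped moving forward while the force along the press direction rose from about 5 N to 10–12 N. The end-of-call readings were 9.9, 10.6 and 12.1 N, about 2 s from first to last. I only saw the force at the end of each call, so any dips in between would not show.
- **Stop:** In the side picture during the hold, the ball was within about 1.5 px of where the stop should put it. In the wrist picture the blade ran nearly parallel to the bar.
- **Release:** The fingers stayed against the lever on the way back, at roughly 10–14 mm/s, while the force fell from 4.7 N to 0. I then backed off 20 mm and rose straight up.
- **Final pictures:** The lever ball is back at its rest pixel in both views. The short lever and the four loose things look unmoved by eye; I did not measure them.
- **What was off:** The tool tilted by more than 6 degrees during the hold, because the press kept twisting it. The wrist sensor also showed about 7–8 N upward, which I put down to friction on the blade. I saw no sign of touching the bar.

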